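# Lower the loading head to the last clear notch and lock its pawl

## Robot

A 6-joint arm with a two-finger parallel gripper is mounted at the origin on the work surface. World frame = base frame: x ahead of the robot, y to its left, z up, the work surface at z = 0. Lengths are in m, angles in rad, forces in N, time in s.
With the tool pointing down it reaches from about 0.375 to 0.9 m from the base axis. Payload 3.1 kg.
Tool frame: the origin (TCP) lies midway between the tips of the shut fingers; the grasp point (between the pads) lies 19 mm behind it (manip.grasp_offset is the distance from the TCP to the grasp point, in m); z points along the fingers, y is the line along which they close (so a half turn about z gives the same grasp; the last joint's range is limited). The gripper opens to 85 mm and grips with 20 to 120 N. Pads are 22 mm wide; open, the fingers measure 114 mm over their backs; the gripper's body (76 mm by 85 mm) begins 54 mm behind the grasp point. The pads swing forward as they close: fully open they stand 13 mm farther back than shut.
Start: joints at [1.089, 0.527, 1.433, -0, 1.181, -0.178], TCP at [0.186, 0.597, 0.231] pointing down, gripper open.
Joint ranges: [-3.08, 3.08], [-0.75, 2.2], [0.22, 2.44], [-1.43, 4.57], [0, 2.65], [-2.85, 2.85]. Speed limits (rad/s): [2.79, 2.79, 3.14, 3.14, 3.14, 3.14].

## Interface

Orientations are given as a unit quaternion [x, y, z, w].
In Python, from station import sensors, cams, order, manip gives the robot as it stands.
- The arm moves only by the tool move_arm, never from a script. Its argument "targets" is a list of rows, each an object of numbers: "dx", "dy", "dz": the shift along the world's x, y, z normalised to -1 to 1, where 1 is 25 mm; "rx", "ry", "rz": the turn, a rotation vector about the world's x, y, z normalised to -1 to 1, where 1 is 30 degrees. A call has exactly 10 rows; each row shifts and turns the commanded pose from where the row before left it; what a row does not reach is not made up. A row lasts 1/8 s, in which the tool goes at most 62.5 mm and 10.7 degrees, less where a joint would pass 70% of its speed; a pose out of reach is approached as far as the arm can. A call with a number of a shift or a turn outside -1 to 1 is refused whole. A call with a gripper value outside its range is refused whole. "claw" is the opening in per cent of the stroke, from 0 (shut) to 100 (fully open), set as the call begins (left out, the last holds). The fingers move at their own pace and stop on an object; "newtons" is the grip in N (left out, the last holds). Time passes only in rows, so rows that do not move let the fingers close, or fill a call up. It gives the time, the measured TCP pose, the force, the opening and the grip force at its end, in the units of the state.
- sensors.sense(): the state, without advancing time (a new reading comes with each control period).
- cams.snapshot(name): name is "scene" or "top" or "wrist"; returns the picture (384x512x3 uint8, red, green, blue); there is no depth.
- cams.camera_model(name): a dict with "fx", "fy", "cx", "cy" (pixels), "distortion" ([k1, k2, p1, p2, k3] as OpenCV has them; the pictures are not rectified), "extrinsics" (4x4, takes a point from world to camera coordinates). Camera axes: x right, y down, z forward; pixel columns grow to the right and rows downward; lengths in m; the calibration is good to about 2 mm. A picture is of the moment at which its call begins: read the wrist's pose just before it. camera_model takes no time and is no camera call; for the wrist camera it gives the pose at the moment of the call.
- order.sign_off(): hands the job in; it is judged then, once.
The state is a dict: "t": time; "q": joint angles; "qd": joint speeds; "tau": joint torques, N m; "tcp_pos": TCP position; "tool_rot": TCP orientation; "force": force on the tool from outside, world axes, zero at the start; "ft_torque": the same for the moment, N m; "finger_gap": opening from 0.0 (shut) to 1.0 (fully open); "gripper_force": force on a finger pad.
Only numpy, scipy, OpenCV 4.12 (cv2) and the standard library are available. Lean on these libraries where they do the work, as an engineer would, in place of code of your own. Each camera call takes 0.05 s, during which the arm holds its last target. There are 200 camera calls.

## Task

The loading head of the white bench stand hangs on a ratchet: press down the tail of the pawl to lift its nose clear of the toothed wheel, let the drum turn back by itself so that the head sinks, and let the tail go so that the pawl drops home in the lowest notch at which the platen still hangs clear of the sample right below it; the platen must never touch a sample. Then slide the keeper bolt fully in under the tail, so that the pawl cannot be lifted. Press pawl and bolt gently, always under 15 N, and leave the samples and everything else on the bench where they stand.

Things in the scene. Friction and masses are not known exactly. Their poses are not given: they have to be found in the camera images.
- tester: White loading stand, fixed: base 260 x 330 mm, its top 45 mm above the origin; column 90 mm wide; no part is higher than 310 mm. Origin under the middle of the base, 0 to 6 mm above the bench (feet). Axes: z up; x along the drum's shaft from column to drum, about away from the robot; y from the sample table towards the pawl's tail and bolt.
- drum (a joint): Turn (rad) of the black drum and the steel ratchet wheel behind it (12 saw teeth 9 mm deep, 110 mm across); 0 at the start, grows as it turns back. A notch is 0.5236 rad and lets the head down 9.0 mm. With the pawl clear the head's weight turns it, damped, at 0.19 to 0.32 rad/s (1.6 to 2.8 s a notch). A pawl let go between notches rides on the tooth's back and catches at the next one.
- pawl (a joint): Lift (rad) of the dark steel pawl over the wheel: 0 fully home between two teeth, 0.07 to 0.11 (each stand is set differently) just clear of the tips, and barely more on the stiff rubber buffer under the tail. A weak spring drops it. Its pin is 62 mm from the pad's middle. Pressing the pad takes 5 to 11 N until the nose is clear, falls to 2 to 4 N and rises steeply on the buffer; over 15 N strains the pin.
- pawl_pad (a point): Middle of the upper face of the ribbed thumb pad on the pawl's tail, 30 mm (stand's x) x 28 mm (y), 5 mm thick, level when the pawl is home, nothing above it. Pressed straight down by 4.5 to 7 mm, as this stand happens to be set, it lifts the nose clear, and half a millimetre further it sits on the buffer: go by feel.
- bolt (a joint): Slide of the steel keeper bolt (m): 0 to 0.004 at the start (drawn back), 0.022 fully in against a hard stop. It moves along the stand's -x, needs about 2 N and stays where it is left. Its tongue (18 mm wide, 7 mm thick) passes under the thumb pad with 1.4 to 3.6 mm of room, only if the pawl is fully home.
- bolt_pin (a point): Upright round pin on the bolt, 10 mm across with a 13 mm ball on top; this point is on its axis, 19 mm above the tongue and 19 mm below the top of the ball. The pin stands 62 mm from the pad's middle along the stand's +x when drawn back. Push it from its +x side with closed fingers or take it from above.
- platen (a point): Middle of the underside of the platen (a steel disc 30 mm across at the foot of the head's spindle). At the start it hangs 52 mm above the black sample table.
- sample_low_top (a point): Middle of the upper face of the low sample, a steel disc 26 mm across and 12 mm high. The three samples stand upright on the black sample table (140 mm across, 73 mm above the stand's origin), one of them right below the platen, the other two 87 mm away; which one it is changes.
- sample_mid_top (a point): Middle of the upper face of the middle sample, an aluminium cylinder 26 mm across and 21 mm high.
- sample_tall_top (a point): Middle of the upper face of the tall sample, a white ceramic cylinder 26 mm across and 30 mm high.
- weight_mid (a point): Bystander: steel weight with a knob, 38 mm across, 58 mm high; middle.
- bottle_mid (a point): Bystander: white bottle, 56 mm across, 130 mm high; middle.
- dish_mid (a point): Bystander: shallow glass dish, 90 mm across, 16 mm high; middle.
- loupe_mid (a point): Bystander: black loupe, 34 mm across, 32 mm high, standing on the front of the stand's base; middle.
- driver_grip (a point): Bystander: screwdriver with a black handle, 160 mm long, lying; middle of its handle.
- tweezers_mid (a point): Bystander: steel tweezers, 120 mm long, lying; middle.

How it is judged:
By the outcome, as a careful person would: the job done as asked, in the order asked, and still so for the second after the job is handed in, with the robot touching nothing.
It also fails if it takes over 67 s, if anything falls off the work surface, if the arm or the gripper's body presses on something with over 40 N, if the wrist force passes 120 N, or if a joint passes its speed limit or range.

## Working session

There is one attempt and no reset: what is moved stays moved. The work goes in short steps, Python scripts to look and compute and a tool call to move; the robot and the scene stay as the last step left them, time stands still between calls to the robot, and variables do not carry over. Pictures are saved under pics/ and viewed, at most 11 in all, crops included, and the job is handed in when it is done.

Besides the shell and the picture viewer there is one more tool, called after "Request:" as name(argument=value, ...), one argument or row to a line, values as JSON. move_arm: Moves the arm, as the interface text tells. Scaled input: -1 to 1 covers 25 mm each way for a shift and 30 degrees each way for a turn. Its arguments: {"type":"object","properties":{"targets":{"type":"array"},"claw":{"type":"number"},"newtons":{"type":"number"}},"required":["targets"]}

```bash
ls; mkdir -p pics
python3 - <<'E'
from station import sensors,cams
import cv2,numpy as np
s=sensors.sense();print(s)
for n in("scene","top"):
    cv2.imwrite(f"pics/{n}0.png",cv2.resize(cams.snapshot(n)[:,:,::-1],(800,600),interpolation=cv2.INTER_CUBIC))
    m=cams.camera_model(n);print(n,m)
E
```

```text
pics
{'t': 0.0, 'q': array([ 1.08952631e+00,  5.28461448e-01,  1.43390187e+00,  2.36675409e-05,
        1.18137788e+00, -1.78465804e-01]), 'qd': array([ 0.00257037,  0.00098386, -0.00043948, -0.00063501, -0.00167896,
       -0.00021918]), 'tau': array([-7.36849711e-05, -4.42339075e+01, -1.78027743e+01, -1.75529685e-04,
        8.21525522e-03, -1.25207117e-05]), 'tcp_pos': array([0.18598584, 0.59594432, 0.23033664]), 'tool_rot': array([ 1.50828713e-01,  9.88559328e-01, -1.01281015e-03, -3.58329745e-04]), 'force': array([-0.38570088,  0.25406018,  0.27878699]), 'ft_torque': array([-0.02392719,  0.00682645,  0.02109095]), 'gripper_force': 0.0, 'finger_gap': 1.001464740738095}
scene {'fx': 408.2202573394598, 'fy': 408.2202573394598, 'cx': 252.62587722250163, 'cy': 193.923170598656, 'distortion': array([0.03573761, 0.        , 0.        , 0.        , 0.        ]), 'extrinsics': array([[ 1.74267510e-01,  9.84697777e-01,  1.05937608e-03,
        -1.99645430e-02],
       [ 7.20555033e-01, -1.26787274e-01, -6.81707731e-01,
        -2.43934109e-01],
       [-6.71141772e-01,  1.19562848e-01, -7.31623842e-01,
         1.66445863e+00],
       [ 0.00000000e+00,  0.00000000e+00,  0.00000000e+00,
         1.00000000e+00]])}
top {'fx': 348.5653622809404, 'fy': 348.5653622809404, 'cx': 250.5635644871797, 'cy': 193.30337376715843, 'distortion': array([-0.06853975,  0.        ,  0.        ,  0.        ,  0.        ]), 'extrinsics': array([[-0.01750206, -0.99984589,  0.00137258, -0.03495978],
       [-0.99258718,  0.01720984, -0.12031005,  0.53264969],
       [ 0.12026789, -0.00346808, -0.99273542,  1.11352227],
       [ 0.        ,  0.        ,  0.        ,  1.        ]])}
```

View pics/scene0.png

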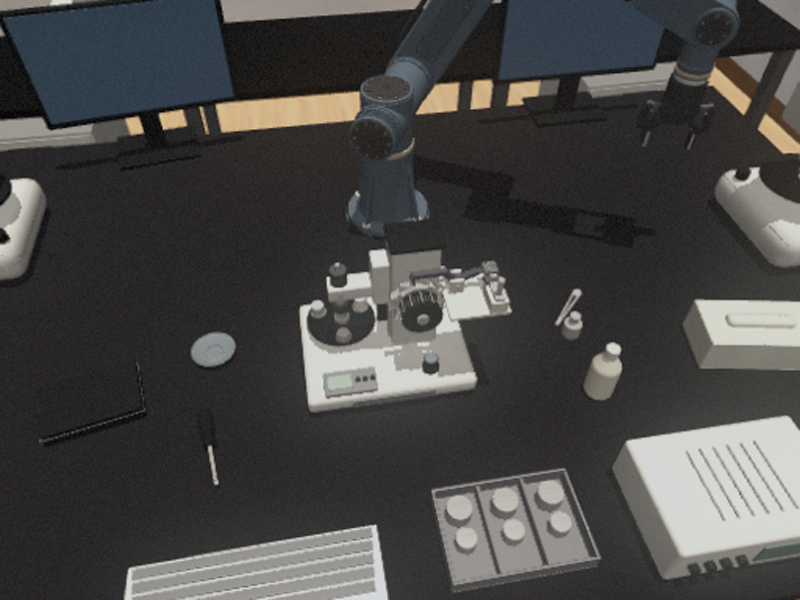

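View pics/top0.png

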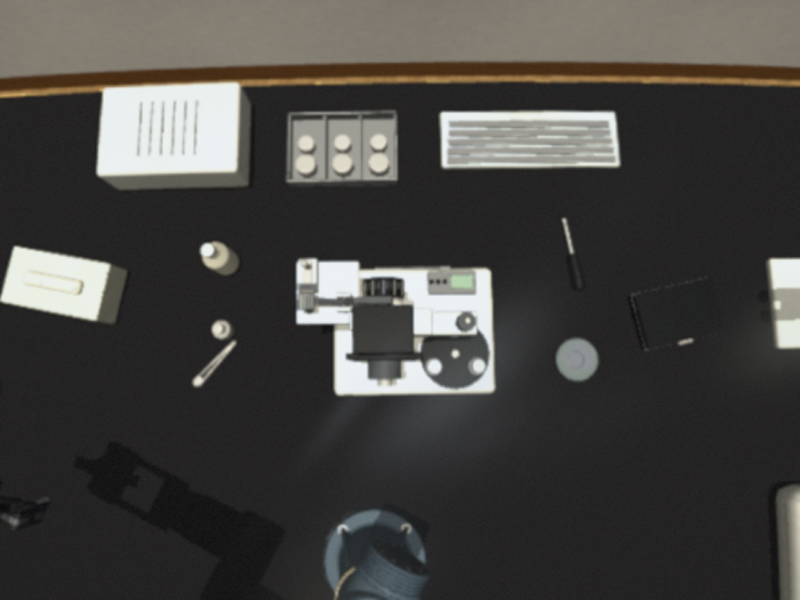

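The scene view shows the stand with pawl tail and bolt at about (490,280), and sample table at (340,320). The top view shows the pad near (307,298) and the bolt pin near (307,268). I'll zoom in on both.

Run:
```python
from station import sensors,cams
import cv2,numpy as np
S=np.mean([cams.snapshot("scene")[:,:,::-1].astype(float) for _ in range(6)],0)
T=np.mean([cams.snapshot("top")[:,:,::-1].astype(float) for _ in range(6)],0)
np.save("S.npy",S);np.save("T.npy",T)
g=lambda a:np.clip(255*(a/255)**.6,0,255).astype(np.uint8)
# scene crop x190-330,y140-240 ; x5.7
cv2.imwrite("pics/s1.png",cv2.resize(g(S)[145:245,190:330],(798,570),interpolation=cv2.INTER_CUBIC))
cv2.imwrite("pics/t1.png",cv2.resize(g(T)[160:260,185:325],(798,570),interpolation=cv2.INTER_CUBIC))
```

```text
(no output)
```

View pics/s1.png

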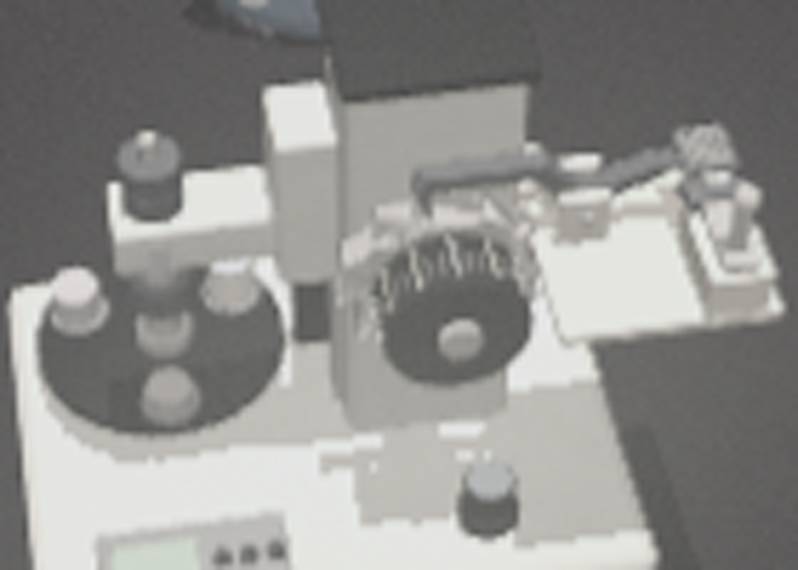

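View pics/t1.png

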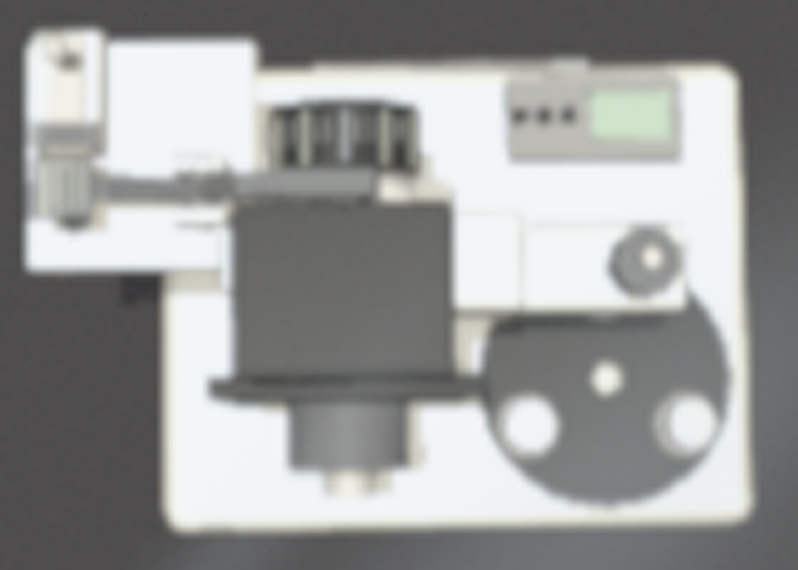

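s1 shows the pad at about (705,143), the ball of the pin at (743,190), side samples at (75,285) and (230,275), the platen at (163,320), and the sample below it at (170,385). In t1 the pad is at (65,188) and the pin at (67,55).

```bash
cat > h.py <<'E'
import numpy as np,cv2
from station import cams,sensors
def px(name,P):
    m=cams.camera_model(name);E=m["extrinsics"]
    K=np.array([[m["fx"],0,m["cx"]],[0,m["fy"],m["cy"]],[0,0,1]])
    return cv2.projectPoints(np.atleast_2d(np.asarray(P,float)),cv2.Rodrigues(E[:3,:3])[0],E[:3,3],K,m["distortion"])[0][:,0]
def ray(name,uv):
    m=cams.camera_model(name);E=m["extrinsics"]
    K=np.array([[m["fx"],0,m["cx"]],[0,m["fy"],m["cy"]],[0,0,1]])
    n=cv2.undistortPoints(np.array([[uv]],float),K,m["distortion"])[0,0]
    R=E[:3,:3];return -R.T@E[:3,3],R.T@np.array([n[0],n[1],1])
def onz(name,uv,z):
    c,d=ray(name,uv);return c+d*(z-c[2])/d[2]
def tri(a,b):
    (c1,d1),(c2,d2)=ray("scene",a),ray("top",b)
    t=np.linalg.lstsq(np.c_[d1,-d2],c2-c1,rcond=None)[0]
    p,q=c1+t[0]*d1,c2+t[1]*d2;return (p+q)/2,np.linalg.norm(p-q)*1e3
s1=lambda x,y:(190+(x+.5)/5.7-.5,145+(y+.5)/5.7-.5)
t1=lambda x,y:(185+(x+.5)/5.7-.5,160+(y+.5)/5.7-.5)
E
python3 - <<'E'
from h import *
np.set_printoptions(precision=4,suppress=True)
print("pad",tri(s1(706,143),t1(65,188)));print("ball",tri(s1(743,190),t1(67,57)))
for c in[(167,70),(737,68),(752,525),(167,528)]:print(onz("top",t1(*c),.048))
print("tablec",onz("top",t1(606,378),.121))
print("smp",tri(s1(74,285),t1(530,425)),tri(s1(231,275),t1(689,424)))
print("smp",tri(s1(231,275),t1(530,425)),tri(s1(74,285),t1(689,424)))
S,T=np.load("S.npy"),np.load("T.npy")
g=lambda a:np.clip(255*(a/255)**.7,0,255).astype(np.uint8)
a=cv2.resize(g(S)[178:225,192:244],None,fx=7.6,fy=7.6,interpolation=cv2.INTER_CUBIC)
b=cv2.resize(g(S)[160:207,302:334],None,fx=7.6,fy=7.6,interpolation=cv2.INTER_CUBIC)
c=cv2.resize(g(T)[160:207,186:206],None,fx=7.6,fy=7.6,interpolation=cv2.INTER_CUBIC)
im=np.hstack([a,b,c]);print(im.shape);cv2.imwrite("pics/z1.png",im)
E
```

```text
pad (array([0.509 , 0.1015, 0.2607]), np.float64(2.772994302617543))
ball (array([0.5663, 0.0987, 0.2844]), np.float64(6.085129712831966))
[0.6027 0.0744 0.048 ]
[ 0.5983 -0.2528  0.048 ]
[ 0.3387 -0.2513  0.048 ]
[0.3431 0.0759 0.048 ]
tablec [ 0.4206 -0.1633  0.121 ]
smp (array([ 0.3933, -0.1688,  0.0871]), np.float64(87.06582618482514)) (array([ 0.4062, -0.1658,  0.1175]), np.float64(83.78013840897111))
smp (array([ 0.3969, -0.1244,  0.09  ]), np.float64(1.1637119751432512)) (array([ 0.3955, -0.2111,  0.0962]), np.float64(1.8410587490207102))
(357, 790, 3)
```

View pics/z1.png

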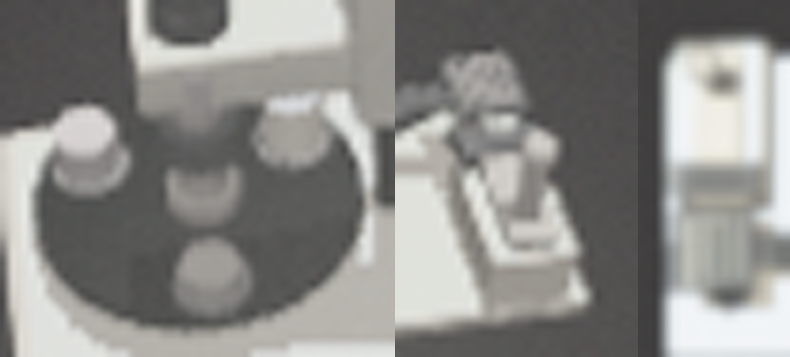

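The left panel shows side samples at (85,130) and (292,120), the platen near (203,185), and the front sample with its top at about (212,258). I'll test the height hypotheses by projection.

Run:
```python
from h import *
np.set_printoptions(precision=1,suppress=True)
yaw=-.010;R=np.array([[np.cos(yaw),-np.sin(yaw)],[np.sin(yaw),np.cos(yaw)]])
def z(P): 
    u=px("scene",P);return (u-[192,178]+.5)*7.6-.5
c=np.array([.4205,-.167])
zt=.076
for n,o in(("left",(-.025,-.0435)),("right",(-.025,.0435)),("front",(.05,0)),("ctr",(0,0))):
    p=c+R@o
    for h in(0,.012,.021,.030,.052):print(n,h,z([*p,zt+h])[0], (px("top",[*p,zt+h])[0]-[185,160]+.5)*5.7-.5)
a=np.linspace(0,2*np.pi,400)
E=z(np.c_[c[0]+.07*np.cos(a),c[1]+.07*np.sin(a),0*a+zt]);print("table",E.min(0),E.max(0))
S=np.load("S.npy")[:,:,::-1]
for n,(x,y) in dict(left=(85,130),right=(292,105),rs=(292,140),mid=(203,180),midb=(203,210),front=(212,258),fs=(212,295)).items():
    u,v=192+x/7.6,178+y/7.6;print(n,S[int(v),int(u)])
```

```text
left 0 [ 91.9 161. ] [683.3 425.2]
left 0.012 [ 89.5 141.9] [686.8 425.1]
left 0.021 [ 87.6 127.3] [689.4 425.1]
left 0.03 [ 85.7 112.7] [692.1 425. ]
left 0.052 [81.  76.2] [698.8 424.8]
right 0 [295.3 136.4] [524.9 426.7]
right 0.012 [294.2 117.3] [526.5 426.6]
right 0.021 [293.4 102.7] [527.8 426.6]
right 0.03 [292.5  88. ] [529.1 426.5]
right 0.052 [290.4  51.5] [532.4 426.4]
front 0 [213.4 281.6] [601.5 289.3]
front 0.012 [211.7 262.6] [604.  287.8]
front 0.021 [210.4 248.2] [605.9 286.6]
front 0.03 [209.1 233.6] [607.8 285.3]
front 0.052 [205.8 197.3] [612.7 282.2]
ctr 0 [200.3 191.8] [603.3 380.2]
ctr 0.012 [198.6 172.7] [605.8 379.6]
ctr 0.021 [197.2 158.2] [607.8 379.2]
ctr 0.03 [195.9 143.6] [609.7 378.7]
ctr 0.052 [192.5 107.1] [614.7 377.6]
table [33.1 72.1] [366.6 320.6]
left [198.8 193.3 192.2]
right [196.2 198.3 202.5]
rs [137.7 133.2 126.3]
mid [89.8 88.  85.2]
midb [111.3 109.8 104.8]
front [131.3 127.5 122.5]
fs [108.5 105.7 101.8]
```

Run:
```python
from h import *
S=np.load("S.npy");T=np.load("T.npy")
np.set_printoptions(linewidth=200)
print("rows182-225");G=S.mean(2)
for n,c in(("left",203),("right",230),("front",219)):print(n,G[182:224,c-1:c+2].mean(1).astype(int))
print("top row-wise around samples")
H=T.mean(2)
print("t left row234 cols 298-316",H[233:236,298:318].mean(0).astype(int),"right",H[233:236,270:290].mean(0).astype(int))
m=cams.camera_model("wrist");print({k:v for k,v in m.items() if k!="extrinsics"})
E=m["extrinsics"];s=sensors.sense();from scipy.spatial.transform import Rotation as Ro
Rt=Ro.from_quat(s["tool_rot"]).as_matrix();C=-E[:3,:3].T@E[:3,3]
print("cam in tool",Rt.T@(C-s["tcp_pos"]),"\n",Rt.T@E[:3,:3].T)
```

```text
rows182-225
left [ 48  47  48  50  48  49  48  49  49  56 168 197 196 195 195 183 142 104 104 107 116  89  51  51  50  51  52  52  52  53  53  53  52  54  52  71 123 147 151 166 187 205]
right [211 208 175 130 125 122 121 120 142 196 185 138 132 132 131 131 128 106  71  57  57  58  58  58  59  58  55  52  53  54  53  54  54  53  54  62 112 146 153 154 154 179]
front [ 59 109 191 193 151 124 118 112 111 110 102  94  87  75  64  61  59  58  66  89 100 104 115 109  98  79  58  87 116 127 128 128 127 118 104 101  96  74  54 103 142 152]
top row-wise around samples
t left row234 cols 298-316 [ 79  99 132 140 167 220 231 231 231 230 228 218 172 152 198 226 224 192 117  69] right [159 105 125 164 220 236 237 237 237 237 236 225 165  98  75  74  74  74  75  75]
{'fx': 300.4777801370279, 'fy': 300.4777801370279, 'cx': 253.50921940472617, 'cy': 192.1689270488201, 'distortion': array([-0.001578,  0.      ,  0.      ,  0.      ,  0.      ])}
cam in tool [ 7.92064731e-02  8.31885444e-05 -1.43481554e-01] 
 [[ 3.19788111e-04 -9.51110928e-01 -3.08849317e-01]
 [ 9.99999760e-01  1.14491800e-04  6.82836644e-04]
 [-6.14092680e-04 -3.08849462e-01  9.51110736e-01]]
```

Sample heights are ambiguous at this resolution, so I'll take a wrist view from the front on the way, with the fingers shut.

Request:
move_arm(
  targets=[
    {"dx": 0.6, "dy": -1, "dz": 0.7, "rz": -0.35},
    {"dx": 0.6, "dy": -1, "dz": 0.7, "rz": -0.35},
    {"dx": 0.6, "dy": -1, "dz": 0.7, "rz": -0.35},
    {"dx": 0.6, "dy": -1, "dz": 0.7, "rz": -0.35},
    {"dx": 0.6, "dy": -1, "dz": 0.7, "rz": -0.35},
    {"dx": 0.6, "dy": -1, "dz": 0.7, "rz": -0.35},
    {"dx": 0.6, "dy": -1, "dz": 0.7, "rz": -0.35},
    {"dx": 0.6, "dy": -1, "dz": 0.7, "rz": -0.35},
    {"dx": 0.6, "dy": -1, "dz": 0.7, "rz": -0.35},
    {"dx": 0.6, "dy": -1, "dz": 0.7, "rz": -0.35},
  ],
  claw=0,
  newtons=30,
)

```text
schema error: expected keys dx, dy, dz, rx, ry, rz
```

Request:
move_arm(
  targets=[
    {"dx": 0.6, "dy": -1, "rz": -0.35},
    {"dx": 0.6, "dy": -1, "rz": -0.35},
    {"dx": 0.6, "dy": -1, "rz": -0.35},
    {"dx": 0.6, "dy": -1, "rz": -0.35},
    {"dx": 0.6, "dy": -1, "rz": -0.35},
    {"dx": 0.6, "dy": -1},
    {"dx": 0.6, "dy": -1},
    {"dx": 0.6, "dy": -1},
    {"dx": 0.6, "dy": -1},
    {"dx": 0.6, "dy": -1},
  ],
)

```text
schema error: expected keys dx, dy, dz, rx, ry, rz
```

Request:
move_arm(
  targets=[
    {"dx": 0.6, "dy": -1, "dz": 0.7, "rx": 0, "ry": 0, "rz": -0.35},
    {"dx": 0.6, "dy": -1, "dz": 0.7, "rx": 0, "ry": 0, "rz": -0.35},
    {"dx": 0.6, "dy": -1, "dz": 0.7, "rx": 0, "ry": 0, "rz": -0.35},
    {"dx": 0.6, "dy": -1, "dz": 0.7, "rx": 0, "ry": 0, "rz": -0.35},
    {"dx": 0.6, "dy": -1, "dz": 0.7, "rx": 0, "ry": 0, "rz": -0.35},
    {"dx": 0.6, "dy": -1, "dz": 0.7, "rx": 0, "ry": 0, "rz": -0.35},
    {"dx": 0.6, "dy": -1, "dz": 0.7, "rx": 0, "ry": 0, "rz": -0.35},
    {"dx": 0.6, "dy": -1, "dz": 0.7, "rx": 0, "ry": 0, "rz": -0.35},
    {"dx": 0.6, "dy": -1, "dz": 0.7, "rx": 0, "ry": 0, "rz": -0.35},
    {"dx": 0.6, "dy": -1, "dz": 0.7, "rx": 0, "ry": 0, "rz": -0.35},
  ],
  claw=0,
  newtons=30,
)

```text
t: 1.95
tcp_pos: [0.3366, 0.3456, 0.407]
tool_rot: [0.878, 0.48, 0.0, -0.0]
force: [-0.5, 0.1, 0.1]
finger_gap: -0.001
gripper_force: 0.0
```

Request:
move_arm(
  targets=[
    {"dx": 0.8, "dy": -1, "dz": 0, "rx": 0, "ry": 0, "rz": -0.35},
    {"dx": 0.8, "dy": -1, "dz": 0, "rx": 0, "ry": 0, "rz": -0.35},
    {"dx": 0.8, "dy": -1, "dz": 0, "rx": 0, "ry": 0, "rz": -0.35},
    {"dx": 0.8, "dy": -1, "dz": 0, "rx": 0, "ry": 0, "rz": -0.35},
    {"dx": 0.8, "dy": -1, "dz": 0, "rx": 0, "ry": 0, "rz": -0.35},
    {"dx": 0.8, "dy": -1, "dz": 0, "rx": 0, "ry": 0, "rz": -0.18},
    {"dx": 0.8, "dy": -1, "dz": 0, "rx": 0, "ry": 0, "rz": 0},
    {"dx": 0.8, "dy": -1, "dz": 0, "rx": 0, "ry": 0, "rz": 0},
    {"dx": 0.8, "dy": -1, "dz": 0, "rx": 0, "ry": 0, "rz": 0},
    {"dx": 0.8, "dy": -1, "dz": 0, "rx": 0, "ry": 0, "rz": 0},
  ],
)

```text
t: 3.2
tcp_pos: [0.5368, 0.0957, 0.4064]
tool_rot: [1.0, -0.002, 0.0, -0.0]
force: [-0.2, -0.3, 0.1]
finger_gap: 0.0
gripper_force: 0.0
```

Run:
```python
from h import *
print(sensors.sense()["tcp_pos"],sensors.sense()["q"],sensors.sense()["tool_rot"])
m=cams.camera_model("wrist");np.savez("w1.npz",E=m["extrinsics"])
W=cams.snapshot("wrist")[:,:,::-1];cv2.imwrite("pics/w1.png",cv2.resize(W,(800,600),interpolation=cv2.INTER_CUBIC))
print(px("wrist",[[.509,.1015,.261],[.571,.1,.285],[.471,-.167,.1]]))
```

```text
[0.53682862 0.09570779 0.40641117] [-2.86318326e-02  2.58688042e-01  1.37768821e+00  1.24465717e-04
  1.50497962e+00  1.54655771e+00] [ 9.99997570e-01 -2.20069308e-03  1.19988100e-04 -5.89476526e-05]
[[244.64126112 207.7163614 ]
 [244.52741422 151.8343963 ]
 [417.98177539 192.80763564]]
```

View pics/w1.png

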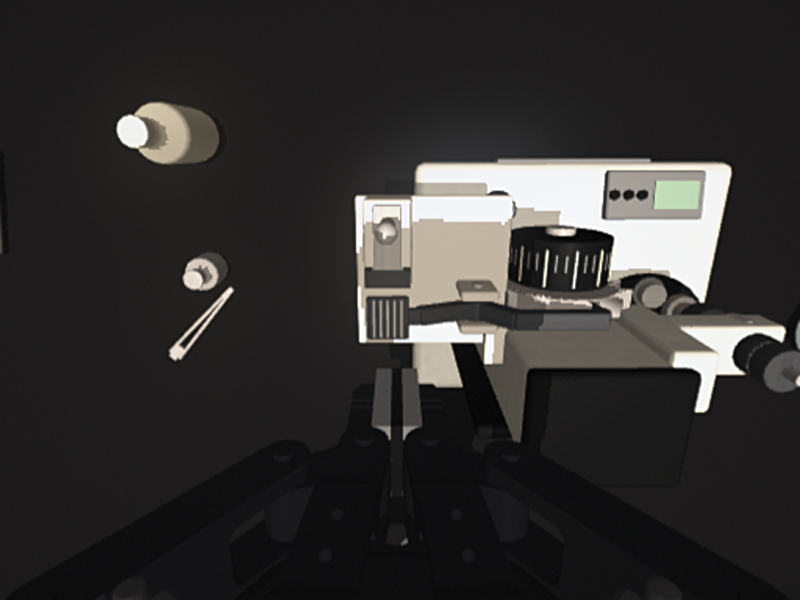

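The pad is at (387,317) and the pin's ball at (388,229), close to prediction. The samples are only partly visible at (652,293), so I'll look closer from the front.

Request:
move_arm(
  targets=[
    {"dx": 0.4, "dy": -1, "dz": 0, "rx": 0, "ry": 0.1, "rz": 0},
    {"dx": 0.4, "dy": -1, "dz": 0, "rx": 0, "ry": 0.1, "rz": 0},
    {"dx": 0.4, "dy": -1, "dz": 0, "rx": 0, "ry": 0.1, "rz": 0},
    {"dx": 0.4, "dy": -1, "dz": -0.5, "rx": 0, "ry": 0.1, "rz": 0},
    {"dx": 0.4, "dy": -1, "dz": -0.5, "rx": 0, "ry": 0.1, "rz": 0},
    {"dx": 0.4, "dy": -1, "dz": -0.6, "rx": 0, "ry": 0.1, "rz": 0},
    {"dx": 0.4, "dy": -1, "dz": -0.7, "rx": 0, "ry": 0.1, "rz": 0},
    {"dx": 0.4, "dy": -1, "dz": -0.7, "rx": 0, "ry": 0.1, "rz": 0},
    {"dx": 0.4, "dy": -1, "dz": -0.7, "rx": 0, "ry": 0.1, "rz": 0},
    {"dx": 0.4, "dy": -1, "dz": -0.7, "rx": 0, "ry": 0.1, "rz": 0},
  ],
)

```text
t: 4.5
tcp_pos: [0.6367, -0.1541, 0.2956]
tool_rot: [0.966, -0.002, -0.259, 0.001]
force: [-0.3, 0.3, -0.3]
finger_gap: 0.0
gripper_force: 0.0
```

Run:
```python
from h import *
np.set_printoptions(precision=4,suppress=True)
print(sensors.sense()["tcp_pos"])
m=cams.camera_model("wrist");E1=m["extrinsics"]
W=np.mean([cams.snapshot("wrist")[:,:,::-1].astype(float) for _ in range(4)],0)
p=px("wrist",[[.471,-.167,.1],[.471,-.167,.128]]);print(p)
u,v=p[0].astype(int);u0,v0=max(0,u-95),max(0,v-80);print(u0,v0)
c=np.clip(255*(W/255)**.7,0,255).astype(np.uint8)[v0:v0+142,u0:u0+190]
cv2.imwrite("pics/w2.png",cv2.resize(c,None,fx=4.2,fy=4.2,interpolation=cv2.INTER_CUBIC)); np.save("W2.npy",W);np.save("E2.npy",E1)
# pad & ball from 3 cams
K=np.array([[m["fx"],0,m["cx"]],[0,m["fy"],m["cy"]],[0,0,1]]);E=np.load("w1.npz")["E"]
def wr(uv):
    d=E[:3,:3].T@np.linalg.solve(K,[*uv,1]);return -E[:3,:3].T@E[:3,3],d
for n,a,b,w in(("pad",s1(706,143),t1(65,188),(247.4,202.6)),("ball",s1(743,190),None,(247.8,146.3))):
    A=np.zeros((3,3));B=np.zeros(3);R=[ray("scene",a),wr(w)]+([ray("top",b)] if b else [])
    for c_,d in R:
        d=d/np.linalg.norm(d);P=np.eye(3)-np.outer(d,d);A+=P;B+=P@c_
    X=np.linalg.solve(A,B);print(n,X,[np.linalg.norm(np.cross(d/np.linalg.norm(d),X-c_))*1e3 for c_,d in R])
c_,d=wr((247.4,202.6));print("pad@.261",c_+d*(.261-c_[2])/d[2]);c_,d=wr((247.8,146.3));print("ball@.285",c_+d*(.285-c_[2])/d[2])
```

```text
[ 0.6367 -0.1541  0.2956]
[[263.8546 189.1978]
 [264.3581 204.8892]]
168 109
pad [0.5096 0.1018 0.2602] [np.float64(1.311966217250449), np.float64(1.314152277818144), np.float64(1.7816703066495627)]
ball [0.5733 0.0999 0.2912] [np.float64(0.9203209750884547), np.float64(0.9203209750884302)]
pad@.261 [0.5112 0.1023 0.261 ]
ball@.285 [0.5727 0.1008 0.285 ]
```

View pics/w2.png

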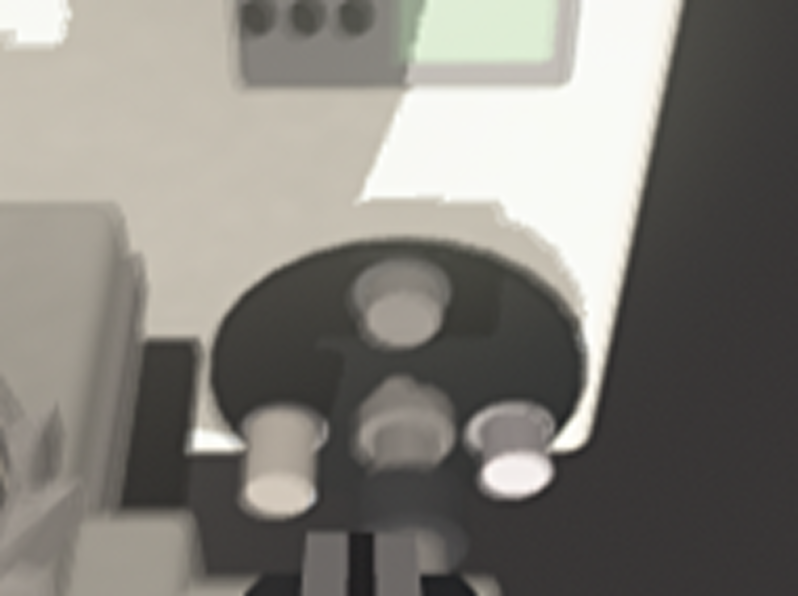

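The view is inverted: the front sample's top is at (403,318), and the side samples' tops are at (279,494) and (516,473). Pale rings on the table explain the earlier confusion over bottoms. I'll compare the projected tops for each height.

Run:
```python
from h import *
np.set_printoptions(precision=1,suppress=True)
m=cams.camera_model("wrist");E=np.load("E2.npy")
K=np.array([[m["fx"],0,m["cx"]],[0,m["fy"],m["cy"]],[0,0,1]])
def q(P):
    u=cv2.projectPoints(np.atleast_2d(np.array(P,float)),cv2.Rodrigues(E[:3,:3])[0],E[:3,3],K,m["distortion"])[0][:,0]
    return (u-[168,109]+.5)*4.2-.5
a=np.linspace(0,2*np.pi,400)
from scipy.optimize import least_squares
# fit table ellipse left/right/top edges & feet
def tab(x): return q(np.c_[x[0]+.07*np.cos(a),x[1]+.07*np.sin(a),0*a+.076])
f=lambda x:[tab(x)[:,0].min()-211,tab(x)[:,0].max()-586,tab(x)[:,1].min()-239]
r=least_squares(f,[.42,-.167]);c=r.x;print(c*1e3,r.fun)
yaw=-.010;R=np.array([[np.cos(yaw),-np.sin(yaw)],[np.sin(yaw),np.cos(yaw)]])
for n,o in(("yneg",(-.025,-.0435)),("ypos",(-.025,.0435)),("front",(.05,0)),("ctr",(0,0))):
    p=c+R@o
    for h in(0,.012,.021,.030,.052):
        e=q(np.c_[p[0]+.013*np.cos(a),p[1]+.013*np.sin(a),0*a+.076+h]);print(n,h,e.mean(0),"w",np.ptp(e[:,0]),"y",e[:,1].min(),e[:,1].max())
```

```text
[ 422.9 -167.5] [-3.2  3.2  0.9]
yneg 0 [509.4 421.5] w 67.88830025047633 y 400.1436403961658 442.59091290736256
yneg 0.012 [511.9 446.3] w 69.039992346941 y 425.06235029275155 467.22026582728154
yneg 0.021 [513.9 465.4] w 69.92967341132214 y 444.32028607302556 486.2318732794945
yneg 0.03 [515.9 485.1] w 70.84252660223115 y 464.08728950848524 505.72548677148427
yneg 0.052 [521.1 535.3] w 73.17731376745667 y 514.6795186144137 555.5234042286756
ypos 0 [282.9 420.9] w 67.79082393365678 y 399.4773439529963 441.99661648813657
ypos 0.012 [281.7 445.7] w 68.93579960285777 y 424.41321371658466 466.64331501789087
ypos 0.021 [280.7 464.8] w 69.82017975771802 y 443.6850859873602 485.66892548174894
ypos 0.03 [279.7 484.5] w 70.72749220098794 y 463.46700658538725 505.17745260778486
ypos 0.052 [277.2 534.7] w 73.04763974736562 y 514.1002428805358 555.0160241996832
front 0 [402.3 282.7] w 76.49275143489075 y 255.33603824909767 309.57632191140414
front 0.012 [403.1 308.1] w 77.95307790773865 y 280.8204440376144 334.9292095781384
front 0.021 [403.8 327.8] w 79.08537563624031 y 300.5963551576634 354.5729444956242
front 0.03 [404.5 348.1] w 80.25098743759224 y 320.96871339363975 374.78167973797395
front 0.052 [406.2 400.3] w 83.2500005229183 y 373.45316204987245 426.7166203504295
ctr 0 [398.1 378.7] w 70.39150911463986 y 355.57097456783526 401.50915236691856
ctr 0.012 [398.8 403.8] w 71.62595669001843 y 380.7393015061941 426.4263121036703
ctr 0.021 [399.3 423.1] w 72.58052245532218 y 400.2147573255238 445.6824822195509
ctr 0.03 [399.9 443. ] w 73.56081793258511 y 420.2273843760532 465.44715915970363
ctr 0.052 [401.3 494. ] w 76.07210784304334 y 471.551679993237 516.0310648203553
```

Consistent reading (bias of about +13 px throughout): the front sample under the platen is the low one, the y− sample is mid and the y+ sample is tall. Clearance is 40 mm, so I need 4 notches (36 mm), leaving 4 mm. Now to the pad.

Request:
move_arm(
  targets=[
    {"dx": -0.5, "dy": 1, "dz": 1, "rx": 0, "ry": -0.1, "rz": 0},
    {"dx": -0.5, "dy": 1, "dz": 1, "rx": 0, "ry": -0.1, "rz": 0},
    {"dx": -0.5, "dy": 1, "dz": 1, "rx": 0, "ry": -0.1, "rz": 0},
    {"dx": -0.5, "dy": 1, "dz": 0.8, "rx": 0, "ry": -0.1, "rz": 0},
    {"dx": -0.5, "dy": 1, "dz": 0, "rx": 0, "ry": -0.1, "rz": 0},
    {"dx": -0.5, "dy": 1, "dz": 0, "rx": 0, "ry": -0.1, "rz": 0},
    {"dx": -0.5, "dy": 1, "dz": 0, "rx": 0, "ry": -0.1, "rz": 0},
    {"dx": -0.5, "dy": 1, "dz": 0, "rx": 0, "ry": -0.1, "rz": 0},
    {"dx": -0.5, "dy": 1, "dz": 0, "rx": 0, "ry": -0.1, "rz": 0},
    {"dx": -0.5, "dy": 1, "dz": 0, "rx": 0, "ry": -0.1, "rz": 0},
  ],
)

```text
t: 5.95
tcp_pos: [0.5098, 0.0984, 0.3933]
tool_rot: [1.0, -0.002, 0.003, -0.0]
force: [-0.4, 0.6, 0.1]
finger_gap: -0.001
gripper_force: 0.0
```

Request:
move_arm(
  targets=[
    {"dx": 0, "dy": 0.24, "dz": -0.4, "rx": 0, "ry": 0, "rz": 0},
    {"dx": 0, "dy": 0, "dz": -0.9, "rx": 0, "ry": 0, "rz": 0},
    {"dx": 0, "dy": 0, "dz": -0.9, "rx": 0, "ry": 0, "rz": 0},
    {"dx": 0, "dy": 0, "dz": -0.8, "rx": 0, "ry": 0, "rz": 0},
    {"dx": 0, "dy": 0, "dz": -0.6, "rx": 0, "ry": 0, "rz": 0},
    {"dx": 0, "dy": 0, "dz": -0.4, "rx": 0, "ry": 0, "rz": 0},
    {"dx": 0, "dy": 0, "dz": -0.3, "rx": 0, "ry": 0, "rz": 0},
    {"dx": 0, "dy": 0, "dz": -0.2, "rx": 0, "ry": 0, "rz": 0},
    {"dx": 0, "dy": 0, "dz": 0, "rx": 0, "ry": 0, "rz": 0},
    {"dx": 0, "dy": 0, "dz": 0, "rx": 0, "ry": 0, "rz": 0},
  ],
)

```text
t: 7.2
tcp_pos: [0.5117, 0.1026, 0.2792]
tool_rot: [1.0, -0.002, 0.0, 0.0]
force: [0.8, -0.2, 0.5]
finger_gap: -0.002
gripper_force: 0.0
```

Request:
move_arm(
  targets=[
    {"dx": 0, "dy": 0, "dz": -0.2, "rx": 0, "ry": 0, "rz": 0},
    {"dx": 0, "dy": 0, "dz": -0.2, "rx": 0, "ry": 0, "rz": 0},
    {"dx": 0, "dy": 0, "dz": -0.1, "rx": 0, "ry": 0, "rz": 0},
    {"dx": 0, "dy": 0, "dz": -0.03, "rx": 0, "ry": 0, "rz": 0},
    {"dx": 0, "dy": 0, "dz": -0.03, "rx": 0, "ry": 0, "rz": 0},
    {"dx": 0, "dy": 0, "dz": -0.02, "rx": 0, "ry": 0, "rz": 0},
    {"dx": 0, "dy": 0, "dz": -0.02, "rx": 0, "ry": 0, "rz": 0},
    {"dx": 0, "dy": 0, "dz": -0.02, "rx": 0, "ry": 0, "rz": 0},
    {"dx": 0, "dy": 0, "dz": 0, "rx": 0, "ry": 0, "rz": 0},
    {"dx": 0, "dy": 0, "dz": 0, "rx": 0, "ry": 0, "rz": 0},
  ],
)

```text
t: 8.45
tcp_pos: [0.5114, 0.1026, 0.2634]
tool_rot: [1.0, -0.002, 0.0, -0.0]
force: [-1.1, 0.6, -0.5]
finger_gap: -0.004
gripper_force: 0.0
```

Request:
move_arm(
  targets=[
    {"dx": 0, "dy": 0, "dz": -0.02, "rx": 0, "ry": 0, "rz": 0},
    {"dx": 0, "dy": 0, "dz": -0.02, "rx": 0, "ry": 0, "rz": 0},
    {"dx": 0, "dy": 0, "dz": -0.02, "rx": 0, "ry": 0, "rz": 0},
    {"dx": 0, "dy": 0, "dz": -0.02, "rx": 0, "ry": 0, "rz": 0},
    {"dx": 0, "dy": 0, "dz": -0.02, "rx": 0, "ry": 0, "rz": 0},
    {"dx": 0, "dy": 0, "dz": -0.02, "rx": 0, "ry": 0, "rz": 0},
    {"dx": 0, "dy": 0, "dz": -0.02, "rx": 0, "ry": 0, "rz": 0},
    {"dx": 0, "dy": 0, "dz": -0.01, "rx": 0, "ry": 0, "rz": 0},
    {"dx": 0, "dy": 0, "dz": 0, "rx": 0, "ry": 0, "rz": 0},
    {"dx": 0, "dy": 0, "dz": 0, "rx": 0, "ry": 0, "rz": 0},
  ],
)

```text
t: 9.7
tcp_pos: [0.5114, 0.1026, 0.2597]
tool_rot: [1.0, -0.002, 0.0, -0.0]
force: [0.1, -0.4, 1.0]
finger_gap: 0.002
gripper_force: 0.8
```

Request:
move_arm(
  targets=[
    {"dx": 0, "dy": 0, "dz": -0.02, "rx": 0, "ry": 0, "rz": 0},
    {"dx": 0, "dy": 0, "dz": -0.02, "rx": 0, "ry": 0, "rz": 0},
    {"dx": 0, "dy": 0, "dz": -0.02, "rx": 0, "ry": 0, "rz": 0},
    {"dx": 0, "dy": 0, "dz": -0.02, "rx": 0, "ry": 0, "rz": 0},
    {"dx": 0, "dy": 0, "dz": 0, "rx": 0, "ry": 0, "rz": 0},
    {"dx": 0, "dy": 0, "dz": 0, "rx": 0, "ry": 0, "rz": 0},
    {"dx": 0, "dy": 0, "dz": 0, "rx": 0, "ry": 0, "rz": 0},
    {"dx": 0, "dy": 0, "dz": 0, "rx": 0, "ry": 0, "rz": 0},
    {"dx": 0, "dy": 0, "dz": 0, "rx": 0, "ry": 0, "rz": 0},
    {"dx": 0, "dy": 0, "dz": 0, "rx": 0, "ry": 0, "rz": 0},
  ],
)

```text
t: 10.95
tcp_pos: [0.5116, 0.1028, 0.2588]
tool_rot: [1.0, -0.002, 0.001, -0.0]
force: [-2.4, 0.9, 7.6]
finger_gap: -0.001
gripper_force: 3.9
```

```bash
cat > look.py <<'E'
from h import *
import sys
np.set_printoptions(precision=2,suppress=True)
s=sensors.sense();print(s["t"],s["tcp_pos"],s["force"])
S0=np.load("S.npy").mean(2).astype(np.float32)
n=int(sys.argv[1]) if len(sys.argv)>1 else 2
S=np.mean([cams.snapshot("scene").astype(np.float32).mean(2) for _ in range(n)],0)
# head's arm+knob crop (template from the start picture), searched vertically with subpixel
r0,r1,c0,c1=163,187,208,237
U=8;t=cv2.resize(S0[r0:r1,c0:c1],None,fx=U,fy=U,interpolation=cv2.INTER_CUBIC)
I=cv2.resize(S[r0-3:r1+14,c0-2:c1+2],None,fx=U,fy=U,interpolation=cv2.INTER_CUBIC)
m=cv2.matchTemplate(I,t,cv2.TM_CCOEFF_NORMED);_,v,_,(x,y)=cv2.minMaxLoc(m)
px_notch=(px("scene",[[.471,-.167,.20]])-px("scene",[[.471,-.167,.209]]))[0,1]
d=(y/U-3);print("score %.3f down %.2f px dx %.2f notches %.2f"%(v,d,x/U-2,d/px_notch), sensors.sense()["t"])
E
python3 look.py
```

```text
10.95 [0.51 0.1  0.26] [-2.43  0.87  7.58]
score 0.999 down 0.00 px dx 0.00 notches 0.00 11.05
```

Request:
move_arm(
  targets=[
    {"dx": 0, "dy": 0, "dz": -0.02, "rx": 0, "ry": 0, "rz": 0},
    {"dx": 0, "dy": 0, "dz": -0.02, "rx": 0, "ry": 0, "rz": 0},
    {"dx": 0, "dy": 0, "dz": -0.02, "rx": 0, "ry": 0, "rz": 0},
    {"dx": 0, "dy": 0, "dz": -0.02, "rx": 0, "ry": 0, "rz": 0},
    {"dx": 0, "dy": 0, "dz": 0, "rx": 0, "ry": 0, "rz": 0},
    {"dx": 0, "dy": 0, "dz": 0, "rx": 0, "ry": 0, "rz": 0},
    {"dx": 0, "dy": 0, "dz": 0, "rx": 0, "ry": 0, "rz": 0},
    {"dx": 0, "dy": 0, "dz": 0, "rx": 0, "ry": 0, "rz": 0},
    {"dx": 0, "dy": 0, "dz": 0, "rx": 0, "ry": 0, "rz": 0},
    {"dx": 0, "dy": 0, "dz": 0, "rx": 0, "ry": 0, "rz": 0},
  ],
)

```text
t: 12.3
tcp_pos: [0.5116, 0.1034, 0.2569]
tool_rot: [1.0, -0.002, 0.001, -0.001]
force: [-2.2, 2.1, 8.5]
finger_gap: 0.0
gripper_force: 4.4
```

Request:
move_arm(
  targets=[
    {"dx": 0, "dy": 0, "dz": -0.01, "rx": 0, "ry": 0, "rz": 0},
    {"dx": 0, "dy": 0, "dz": -0.01, "rx": 0, "ry": 0, "rz": 0},
    {"dx": 0, "dy": 0, "dz": -0.01, "rx": 0, "ry": 0, "rz": 0},
    {"dx": 0, "dy": 0, "dz": -0.01, "rx": 0, "ry": 0, "rz": 0},
    {"dx": 0, "dy": 0, "dz": -0.01, "rx": 0, "ry": 0, "rz": 0},
    {"dx": 0, "dy": 0, "dz": 0, "rx": 0, "ry": 0, "rz": 0},
    {"dx": 0, "dy": 0, "dz": 0, "rx": 0, "ry": 0, "rz": 0},
    {"dx": 0, "dy": 0, "dz": 0, "rx": 0, "ry": 0, "rz": 0},
    {"dx": 0, "dy": 0, "dz": 0, "rx": 0, "ry": 0, "rz": 0},
    {"dx": 0, "dy": 0, "dz": 0, "rx": 0, "ry": 0, "rz": 0},
  ],
)

```text
t: 13.55
tcp_pos: [0.5116, 0.1037, 0.2557]
tool_rot: [1.0, -0.002, 0.001, -0.001]
force: [-2.0, 3.5, 8.3]
finger_gap: 0.0
gripper_force: 4.4
```

Request:
move_arm(
  targets=[
    {"dx": 0, "dy": 0, "dz": -0.01, "rx": 0, "ry": 0, "rz": 0},
    {"dx": 0, "dy": 0, "dz": -0.01, "rx": 0, "ry": 0, "rz": 0},
    {"dx": 0, "dy": 0, "dz": -0.01, "rx": 0, "ry": 0, "rz": 0},
    {"dx": 0, "dy": 0, "dz": 0, "rx": 0, "ry": 0, "rz": 0},
    {"dx": 0, "dy": 0, "dz": 0, "rx": 0, "ry": 0, "rz": 0},
    {"dx": 0, "dy": 0, "dz": 0, "rx": 0, "ry": 0, "rz": 0},
    {"dx": 0, "dy": 0, "dz": 0, "rx": 0, "ry": 0, "rz": 0},
    {"dx": 0, "dy": 0, "dz": 0, "rx": 0, "ry": 0, "rz": 0},
    {"dx": 0, "dy": 0, "dz": 0, "rx": 0, "ry": 0, "rz": 0},
    {"dx": 0, "dy": 0, "dz": 0, "rx": 0, "ry": 0, "rz": 0},
  ],
)

```text
t: 14.8
tcp_pos: [0.5116, 0.1039, 0.2549]
tool_rot: [1.0, -0.002, 0.001, -0.001]
force: [-1.9, 3.4, 9.3]
finger_gap: 0.001
gripper_force: 4.5
```

```bash
python3 look.py 1
```

```text
14.8 [0.51 0.1  0.25] [-1.88  3.43  9.3 ]
score 0.998 down -0.12 px dx 0.00 notches -0.06 14.85
```

Request:
move_arm(
  targets=[
    {"dx": 0, "dy": 0, "dz": -0.01, "rx": 0, "ry": 0, "rz": 0},
    {"dx": 0, "dy": 0, "dz": 0, "rx": 0, "ry": 0, "rz": 0},
    {"dx": 0, "dy": 0, "dz": -0.01, "rx": 0, "ry": 0, "rz": 0},
    {"dx": 0, "dy": 0, "dz": 0, "rx": 0, "ry": 0, "rz": 0},
    {"dx": 0, "dy": 0, "dz": 0, "rx": 0, "ry": 0, "rz": 0},
    {"dx": 0, "dy": 0, "dz": 0, "rx": 0, "ry": 0, "rz": 0},
    {"dx": 0, "dy": 0, "dz": 0, "rx": 0, "ry": 0, "rz": 0},
    {"dx": 0, "dy": 0, "dz": 0, "rx": 0, "ry": 0, "rz": 0},
    {"dx": 0, "dy": 0, "dz": 0, "rx": 0, "ry": 0, "rz": 0},
    {"dx": 0, "dy": 0, "dz": 0, "rx": 0, "ry": 0, "rz": 0},
  ],
)

```text
t: 16.1
tcp_pos: [0.5117, 0.1036, 0.2534]
tool_rot: [1.0, -0.002, 0.001, -0.001]
force: [-1.3, 5.3, 5.5]
finger_gap: 0.003
gripper_force: 3.0
```

```bash
python3 look.py 1
```

```text
16.1 [0.51 0.1  0.25] [-1.34  5.26  5.54]
score 0.994 down 0.62 px dx 0.00 notches 0.29 16.15
```

Nose clear, drum turning. Hold and measure the rate.

Request:
move_arm(
  targets=[
    {"dx": 0, "dy": 0, "dz": 0, "rx": 0, "ry": 0, "rz": 0},
    {"dx": 0, "dy": 0, "dz": 0, "rx": 0, "ry": 0, "rz": 0},
    {"dx": 0, "dy": 0, "dz": 0, "rx": 0, "ry": 0, "rz": 0},
    {"dx": 0, "dy": 0, "dz": 0, "rx": 0, "ry": 0, "rz": 0},
    {"dx": 0, "dy": 0, "dz": 0, "rx": 0, "ry": 0, "rz": 0},
    {"dx": 0, "dy": 0, "dz": 0, "rx": 0, "ry": 0, "rz": 0},
    {"dx": 0, "dy": 0, "dz": 0, "rx": 0, "ry": 0, "rz": 0},
    {"dx": 0, "dy": 0, "dz": 0, "rx": 0, "ry": 0, "rz": 0},
    {"dx": 0, "dy": 0, "dz": 0, "rx": 0, "ry": 0, "rz": 0},
    {"dx": 0, "dy": 0, "dz": 0, "rx": 0, "ry": 0, "rz": 0},
  ],
)

```text
t: 17.4
tcp_pos: [0.5117, 0.1036, 0.2534]
tool_rot: [1.0, -0.002, 0.001, -0.001]
force: [-0.2, 5.8, 4.6]
finger_gap: 0.001
gripper_force: 3.0
```

```bash
python3 look.py 1
```

```text
17.4 [0.51 0.1  0.25] [-0.22  5.78  4.64]
score 0.995 down 1.88 px dx 0.12 notches 0.86 17.45
```

Request:
move_arm(
  targets=[
    {"dx": 0, "dy": 0, "dz": 0, "rx": 0, "ry": 0, "rz": 0},
    {"dx": 0, "dy": 0, "dz": 0, "rx": 0, "ry": 0, "rz": 0},
    {"dx": 0, "dy": 0, "dz": 0, "rx": 0, "ry": 0, "rz": 0},
    {"dx": 0, "dy": 0, "dz": 0, "rx": 0, "ry": 0, "rz": 0},
    {"dx": 0, "dy": 0, "dz": 0, "rx": 0, "ry": 0, "rz": 0},
    {"dx": 0, "dy": 0, "dz": 0, "rx": 0, "ry": 0, "rz": 0},
    {"dx": 0, "dy": 0, "dz": 0, "rx": 0, "ry": 0, "rz": 0},
    {"dx": 0, "dy": 0, "dz": 0, "rx": 0, "ry": 0, "rz": 0},
    {"dx": 0, "dy": 0, "dz": 0, "rx": 0, "ry": 0, "rz": 0},
    {"dx": 0, "dy": 0, "dz": 0, "rx": 0, "ry": 0, "rz": 0},
  ],
)

```text
t: 18.7
tcp_pos: [0.5117, 0.1036, 0.2534]
tool_rot: [1.0, -0.002, 0.0, -0.001]
force: [-1.4, 5.6, 5.8]
finger_gap: -0.005
gripper_force: 3.0
```

```bash
python3 look.py 1
```

```text
18.7 [0.51 0.1  0.25] [-1.4   5.57  5.81]
score 0.994 down 3.00 px dx 0.25 notches 1.38 18.75
```

Request:
move_arm(
  targets=[
    {"dx": 0, "dy": 0, "dz": 0, "rx": 0, "ry": 0, "rz": 0},
    {"dx": 0, "dy": 0, "dz": 0, "rx": 0, "ry": 0, "rz": 0},
    {"dx": 0, "dy": 0, "dz": 0, "rx": 0, "ry": 0, "rz": 0},
    {"dx": 0, "dy": 0, "dz": 0, "rx": 0, "ry": 0, "rz": 0},
    {"dx": 0, "dy": 0, "dz": 0, "rx": 0, "ry": 0, "rz": 0},
    {"dx": 0, "dy": 0, "dz": 0, "rx": 0, "ry": 0, "rz": 0},
    {"dx": 0, "dy": 0, "dz": 0, "rx": 0, "ry": 0, "rz": 0},
    {"dx": 0, "dy": 0, "dz": 0, "rx": 0, "ry": 0, "rz": 0},
    {"dx": 0, "dy": 0, "dz": 0, "rx": 0, "ry": 0, "rz": 0},
    {"dx": 0, "dy": 0, "dz": 0, "rx": 0, "ry": 0, "rz": 0},
  ],
)

```text
t: 20.0
tcp_pos: [0.5117, 0.1036, 0.2535]
tool_rot: [1.0, -0.002, 0.001, -0.001]
force: [-0.7, 6.0, 5.2]
finger_gap: -0.003
gripper_force: 3.0
```

```bash
python3 look.py 2
python3 - <<'E'
import sys;sys.path.insert(0,'.')
from h import *
S=cams.snapshot("scene")[:,:,::-1].astype(float)
c=np.clip(255*(S/255)**.6,0,255).astype(np.uint8)[150:225,192:292]
cv2.imwrite("pics/s2.png",cv2.resize(c,None,fx=7.9,fy=7.9,interpolation=cv2.INTER_CUBIC))
E
```

```text
20.0 [0.51 0.1  0.25] [-0.66  6.04  5.2 ]
score 0.990 down 4.25 px dx 0.38 notches 1.96 20.1
```

View pics/s2.png

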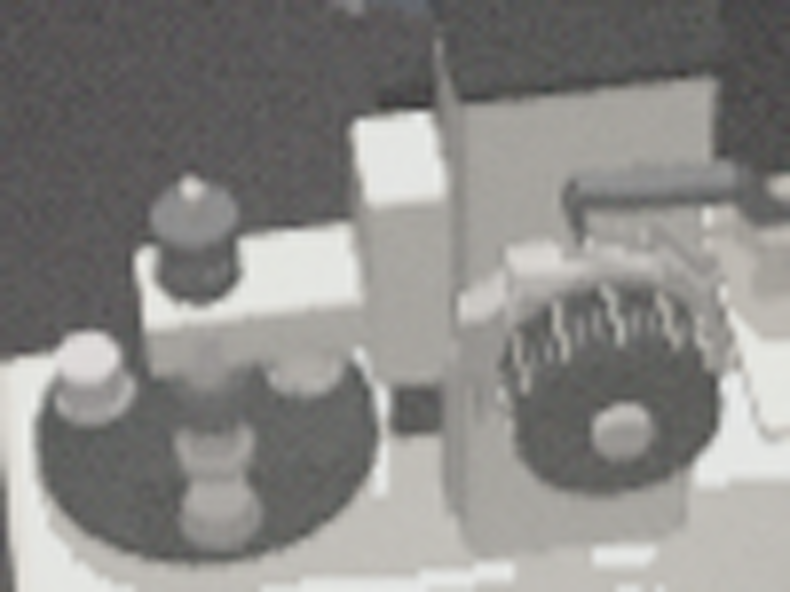

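The platen is sinking centred over the front sample and still well clear. The drum turns at about 0.43 notch/s and is near 2.0. I'll release near 3.4.

Request:
move_arm(
  targets=[
    {"dx": 0, "dy": 0, "dz": 0, "rx": 0, "ry": 0, "rz": 0},
    {"dx": 0, "dy": 0, "dz": 0, "rx": 0, "ry": 0, "rz": 0},
    {"dx": 0, "dy": 0, "dz": 0, "rx": 0, "ry": 0, "rz": 0},
    {"dx": 0, "dy": 0, "dz": 0, "rx": 0, "ry": 0, "rz": 0},
    {"dx": 0, "dy": 0, "dz": 0, "rx": 0, "ry": 0, "rz": 0},
    {"dx": 0, "dy": 0, "dz": 0, "rx": 0, "ry": 0, "rz": 0},
    {"dx": 0, "dy": 0, "dz": 0, "rx": 0, "ry": 0, "rz": 0},
    {"dx": 0, "dy": 0, "dz": 0, "rx": 0, "ry": 0, "rz": 0},
    {"dx": 0, "dy": 0, "dz": 0, "rx": 0, "ry": 0, "rz": 0},
    {"dx": 0, "dy": 0, "dz": 0, "rx": 0, "ry": 0, "rz": 0},
  ],
)

```text
t: 21.4
tcp_pos: [0.5117, 0.1037, 0.2534]
tool_rot: [1.0, -0.002, 0.0, -0.001]
force: [-1.1, 4.5, 4.8]
finger_gap: 0.0
gripper_force: 3.0
```

Request:
move_arm(
  targets=[
    {"dx": 0, "dy": 0, "dz": 0, "rx": 0, "ry": 0, "rz": 0},
    {"dx": 0, "dy": 0, "dz": 0, "rx": 0, "ry": 0, "rz": 0},
    {"dx": 0, "dy": 0, "dz": 0, "rx": 0, "ry": 0, "rz": 0},
    {"dx": 0, "dy": 0, "dz": 0, "rx": 0, "ry": 0, "rz": 0},
    {"dx": 0, "dy": 0, "dz": 0, "rx": 0, "ry": 0, "rz": 0},
    {"dx": 0, "dy": 0, "dz": 0, "rx": 0, "ry": 0, "rz": 0},
    {"dx": 0, "dy": 0, "dz": 0, "rx": 0, "ry": 0, "rz": 0},
    {"dx": 0, "dy": 0, "dz": 0, "rx": 0, "ry": 0, "rz": 0},
    {"dx": 0, "dy": 0, "dz": 0, "rx": 0, "ry": 0, "rz": 0},
    {"dx": 0, "dy": 0, "dz": 0, "rx": 0, "ry": 0, "rz": 0},
  ],
)

```text
t: 22.65
tcp_pos: [0.5117, 0.1037, 0.2534]
tool_rot: [1.0, -0.002, 0.001, -0.001]
force: [-1.2, 5.2, 4.9]
finger_gap: 0.001
gripper_force: 3.0
```

```bash
python3 look.py 1
```

```text
22.65 [0.51 0.1  0.25] [-1.24  5.22  4.93]
score 0.989 down 6.88 px dx 0.62 notches 3.17 22.7
```

Request:
move_arm(
  targets=[
    {"dx": 0, "dy": 0, "dz": 0, "rx": 0, "ry": 0, "rz": 0},
    {"dx": 0, "dy": 0, "dz": 0, "rx": 0, "ry": 0, "rz": 0},
    {"dx": 0, "dy": 0, "dz": 0, "rx": 0, "ry": 0, "rz": 0},
    {"dx": 0, "dy": 0, "dz": 0, "rx": 0, "ry": 0, "rz": 0},
    {"dx": 0, "dy": 0, "dz": 0.6, "rx": 0, "ry": 0, "rz": 0},
    {"dx": 0, "dy": 0, "dz": 0.8, "rx": 0, "ry": 0, "rz": 0},
    {"dx": 0, "dy": 0, "dz": 1, "rx": 0, "ry": 0, "rz": 0},
    {"dx": 0, "dy": 0, "dz": 0.8, "rx": 0, "ry": 0, "rz": 0},
    {"dx": 0, "dy": 0, "dz": 0.2, "rx": 0, "ry": 0, "rz": 0},
    {"dx": 0, "dy": 0, "dz": 0, "rx": 0, "ry": 0, "rz": 0},
  ],
)

```text
t: 23.95
tcp_pos: [0.5112, 0.1021, 0.3379]
tool_rot: [1.0, -0.002, -0.0, 0.0]
force: [-1.2, 0.7, -0.5]
finger_gap: 0.002
gripper_force: 0.0
```

```bash
python3 look.py 1
```

```text
23.95 [0.51 0.1  0.34] [-1.16  0.75 -0.51]
score 0.989 down 8.00 px dx 0.62 notches 3.69 24.0
```

Request:
move_arm(
  targets=[
    {"dx": 0.9, "dy": 0, "dz": 0, "rx": 0, "ry": 0, "rz": 0},
    {"dx": 1, "dy": 0, "dz": 0, "rx": 0, "ry": 0, "rz": 0},
    {"dx": 1, "dy": 0, "dz": 0, "rx": 0, "ry": 0, "rz": 0},
    {"dx": 0.8, "dy": 0, "dz": 0, "rx": 0, "ry": 0, "rz": 0},
    {"dx": 0, "dy": 0, "dz": -0.6, "rx": 0, "ry": 0, "rz": 0},
    {"dx": 0, "dy": 0, "dz": -0.8, "rx": 0, "ry": 0, "rz": 0},
    {"dx": 0, "dy": 0, "dz": -0.8, "rx": 0, "ry": 0, "rz": 0},
    {"dx": 0, "dy": 0, "dz": -0.5, "rx": 0, "ry": 0, "rz": 0},
    {"dx": 0, "dy": 0, "dz": 0, "rx": 0, "ry": 0, "rz": 0},
    {"dx": 0, "dy": 0, "dz": 0, "rx": 0, "ry": 0, "rz": 0},
  ],
)

```text
t: 25.25
tcp_pos: [0.604, 0.1025, 0.271]
tool_rot: [1.0, -0.002, 0.0, 0.0]
force: [0.5, 0.0, 0.1]
finger_gap: 0.001
gripper_force: 0.0
```

```bash
python3 look.py 3
python3 - <<'E'
import sys;sys.path.insert(0,'.')
from h import *
np.set_printoptions(precision=4,suppress=True)
W=cams.snapshot("wrist")[:,:,::-1]
cv2.imwrite("pics/w3.png",cv2.resize(W,(800,600),interpolation=cv2.INTER_CUBIC))
S=cams.snapshot("scene")[:,:,::-1].astype(float)
print(px("wrist",[[.5727,.1008,.285],[.511,.1,.26]])*1.5625)
c=np.clip(255*(S/255)**.6,0,255).astype(np.uint8)[150:225,192:292]
c=np.hstack([c[20:],np.clip(255*(S/255)**.6,0,255).astype(np.uint8)[150:205,300:340]])
cv2.imwrite("pics/s3.png",cv2.resize(c,None,fx=5.7,fy=5.7,interpolation=cv2.INTER_CUBIC))
E
```

```text
25.25 [0.6  0.1  0.27] [0.54 0.01 0.15]
score 0.987 down 8.88 px dx 0.75 notches 4.09 25.4
[[402.2081 494.4338]
 [403.3825 572.7435]]
```

View pics/s3.png

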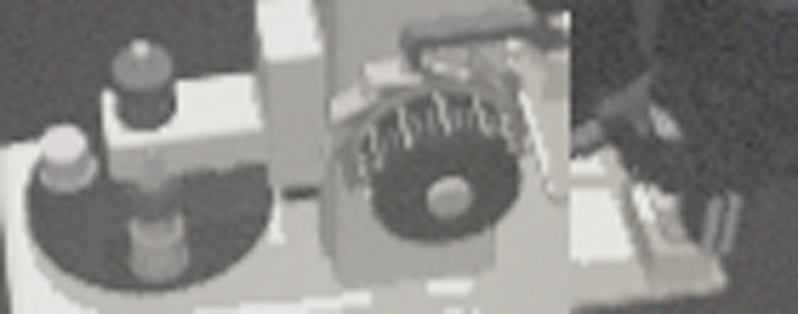

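View pics/w3.png

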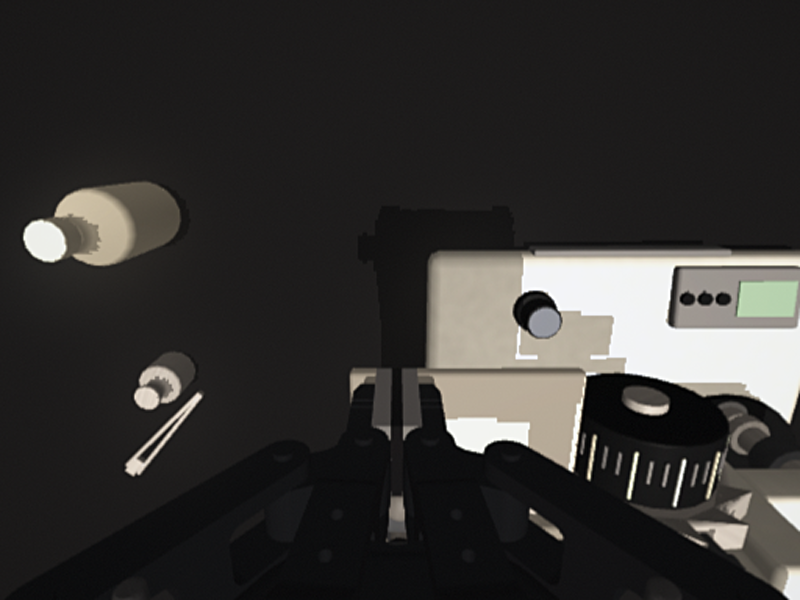

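The platen hangs just over the front sample with the head settled near 4 notches. The fingers are beyond the bolt pin. I'll start the push gently.

Request:
move_arm(
  targets=[
    {"dx": -0.2, "dy": -0.06, "dz": -0.06, "rx": 0, "ry": 0, "rz": 0},
    {"dx": -0.1, "dy": 0, "dz": 0, "rx": 0, "ry": 0, "rz": 0},
    {"dx": -0.06, "dy": 0, "dz": 0, "rx": 0, "ry": 0, "rz": 0},
    {"dx": -0.06, "dy": 0, "dz": 0, "rx": 0, "ry": 0, "rz": 0},
    {"dx": -0.06, "dy": 0, "dz": 0, "rx": 0, "ry": 0, "rz": 0},
    {"dx": -0.06, "dy": 0, "dz": 0, "rx": 0, "ry": 0, "rz": 0},
    {"dx": -0.06, "dy": 0, "dz": 0, "rx": 0, "ry": 0, "rz": 0},
    {"dx": -0.06, "dy": 0, "dz": 0, "rx": 0, "ry": 0, "rz": 0},
    {"dx": -0.06, "dy": 0, "dz": 0, "rx": 0, "ry": 0, "rz": 0},
    {"dx": -0.06, "dy": 0, "dz": 0, "rx": 0, "ry": 0, "rz": 0},
  ],
)

```text
t: 26.75
tcp_pos: [0.5848, 0.101, 0.2692]
tool_rot: [1.0, -0.002, 0.001, -0.0]
force: [2.6, 0.3, -1.2]
finger_gap: -0.0
gripper_force: 1.0
```

```bash
python3 look.py 2
```

```text
26.75 [0.58 0.1  0.27] [ 2.64  0.29 -1.21]
score 0.987 down 8.88 px dx 0.75 notches 4.09 26.85
```

Head stable at notch 4; bolt moving at about 2.6 N.

Request:
move_arm(
  targets=[
    {"dx": -0.04, "dy": 0, "dz": 0, "rx": 0, "ry": 0, "rz": 0},
    {"dx": -0.04, "dy": 0, "dz": 0, "rx": 0, "ry": 0, "rz": 0},
    {"dx": -0.04, "dy": 0, "dz": 0, "rx": 0, "ry": 0, "rz": 0},
    {"dx": -0.04, "dy": 0, "dz": 0, "rx": 0, "ry": 0, "rz": 0},
    {"dx": -0.04, "dy": 0, "dz": 0, "rx": 0, "ry": 0, "rz": 0},
    {"dx": -0.04, "dy": 0, "dz": 0, "rx": 0, "ry": 0, "rz": 0},
    {"dx": -0.04, "dy": 0, "dz": 0, "rx": 0, "ry": 0, "rz": 0},
    {"dx": -0.04, "dy": 0, "dz": 0, "rx": 0, "ry": 0, "rz": 0},
    {"dx": -0.02, "dy": 0, "dz": 0, "rx": 0, "ry": 0, "rz": 0},
    {"dx": 0, "dy": 0, "dz": 0, "rx": 0, "ry": 0, "rz": 0},
  ],
)

```text
t: 28.1
tcp_pos: [0.5757, 0.1011, 0.2691]
tool_rot: [1.0, -0.002, -0.0, -0.0]
force: [2.4, 0.0, -0.4]
finger_gap: -0.0
gripper_force: 0.9
```

Request:
move_arm(
  targets=[
    {"dx": -0.02, "dy": 0, "dz": 0, "rx": 0, "ry": 0, "rz": 0},
    {"dx": -0.02, "dy": 0, "dz": 0, "rx": 0, "ry": 0, "rz": 0},
    {"dx": -0.02, "dy": 0, "dz": 0, "rx": 0, "ry": 0, "rz": 0},
    {"dx": -0.02, "dy": 0, "dz": 0, "rx": 0, "ry": 0, "rz": 0},
    {"dx": -0.02, "dy": 0, "dz": 0, "rx": 0, "ry": 0, "rz": 0},
    {"dx": 0, "dy": 0, "dz": 0, "rx": 0, "ry": 0, "rz": 0},
    {"dx": 0, "dy": 0, "dz": 0, "rx": 0, "ry": 0, "rz": 0},
    {"dx": 0, "dy": 0, "dz": 0, "rx": 0, "ry": 0, "rz": 0},
    {"dx": 0, "dy": 0, "dz": 0, "rx": 0, "ry": 0, "rz": 0},
    {"dx": 0, "dy": 0, "dz": 0, "rx": 0, "ry": 0, "rz": 0},
  ],
)

```text
t: 29.35
tcp_pos: [0.5733, 0.101, 0.2691]
tool_rot: [1.0, -0.002, -0.0, -0.0]
force: [1.9, 0.8, 0.0]
finger_gap: -0.001
gripper_force: 0.8
```

Request:
move_arm(
  targets=[
    {"dx": -0.02, "dy": 0, "dz": 0, "rx": 0, "ry": 0, "rz": 0},
    {"dx": -0.02, "dy": 0, "dz": 0, "rx": 0, "ry": 0, "rz": 0},
    {"dx": -0.02, "dy": 0, "dz": 0, "rx": 0, "ry": 0, "rz": 0},
    {"dx": -0.02, "dy": 0, "dz": 0, "rx": 0, "ry": 0, "rz": 0},
    {"dx": 0, "dy": 0, "dz": 0, "rx": 0, "ry": 0, "rz": 0},
    {"dx": 0, "dy": 0, "dz": 0, "rx": 0, "ry": 0, "rz": 0},
    {"dx": 0, "dy": 0, "dz": 0, "rx": 0, "ry": 0, "rz": 0},
    {"dx": 0, "dy": 0, "dz": 0, "rx": 0, "ry": 0, "rz": 0},
    {"dx": 0, "dy": 0, "dz": 0, "rx": 0, "ry": 0, "rz": 0},
    {"dx": 0, "dy": 0, "dz": 0, "rx": 0, "ry": 0, "rz": 0},
  ],
)

```text
t: 30.6
tcp_pos: [0.5713, 0.101, 0.2691]
tool_rot: [1.0, -0.002, -0.0, -0.0]
force: [1.8, 0.4, 0.5]
finger_gap: -0.007
gripper_force: 0.8
```

Request:
move_arm(
  targets=[
    {"dx": -0.02, "dy": 0, "dz": 0, "rx": 0, "ry": 0, "rz": 0},
    {"dx": -0.02, "dy": 0, "dz": 0, "rx": 0, "ry": 0, "rz": 0},
    {"dx": -0.01, "dy": 0, "dz": 0, "rx": 0, "ry": 0, "rz": 0},
    {"dx": 0, "dy": 0, "dz": 0, "rx": 0, "ry": 0, "rz": 0},
    {"dx": 0, "dy": 0, "dz": 0, "rx": 0, "ry": 0, "rz": 0},
    {"dx": 0, "dy": 0, "dz": 0, "rx": 0, "ry": 0, "rz": 0},
    {"dx": 0, "dy": 0, "dz": 0, "rx": 0, "ry": 0, "rz": 0},
    {"dx": 0, "dy": 0, "dz": 0, "rx": 0, "ry": 0, "rz": 0},
    {"dx": 0, "dy": 0, "dz": 0, "rx": 0, "ry": 0, "rz": 0},
    {"dx": 0, "dy": 0, "dz": 0, "rx": 0, "ry": 0, "rz": 0},
  ],
)

```text
t: 31.85
tcp_pos: [0.5701, 0.101, 0.2691]
tool_rot: [1.0, -0.002, 0.0, -0.0]
force: [1.6, -0.1, -0.6]
finger_gap: -0.002
gripper_force: 0.9
```

Request:
move_arm(
  targets=[
    {"dx": -0.02, "dy": 0, "dz": 0, "rx": 0, "ry": 0, "rz": 0},
    {"dx": -0.02, "dy": 0, "dz": 0, "rx": 0, "ry": 0, "rz": 0},
    {"dx": -0.01, "dy": 0, "dz": 0, "rx": 0, "ry": 0, "rz": 0},
    {"dx": 0, "dy": 0, "dz": 0, "rx": 0, "ry": 0, "rz": 0},
    {"dx": 0, "dy": 0, "dz": 0, "rx": 0, "ry": 0, "rz": 0},
    {"dx": 0, "dy": 0, "dz": 0, "rx": 0, "ry": 0, "rz": 0},
    {"dx": 0, "dy": 0, "dz": 0, "rx": 0, "ry": 0, "rz": 0},
    {"dx": 0, "dy": 0, "dz": 0, "rx": 0, "ry": 0, "rz": 0},
    {"dx": 0, "dy": 0, "dz": 0, "rx": 0, "ry": 0, "rz": 0},
    {"dx": 0, "dy": 0, "dz": 0, "rx": 0, "ry": 0, "rz": 0},
  ],
)

```text
t: 33.1
tcp_pos: [0.5688, 0.1011, 0.2691]
tool_rot: [1.0, -0.002, -0.0, 0.0]
force: [2.4, 1.6, 0.1]
finger_gap: 0.004
gripper_force: 0.8
```

Request:
move_arm(
  targets=[
    {"dx": -0.02, "dy": 0, "dz": 0, "rx": 0, "ry": 0, "rz": 0},
    {"dx": -0.01, "dy": 0, "dz": 0, "rx": 0, "ry": 0, "rz": 0},
    {"dx": 0, "dy": 0, "dz": 0, "rx": 0, "ry": 0, "rz": 0},
    {"dx": 0, "dy": 0, "dz": 0, "rx": 0, "ry": 0, "rz": 0},
    {"dx": 0, "dy": 0, "dz": 0, "rx": 0, "ry": 0, "rz": 0},
    {"dx": 0, "dy": 0, "dz": 0, "rx": 0, "ry": 0, "rz": 0},
    {"dx": 0, "dy": 0, "dz": 0, "rx": 0, "ry": 0, "rz": 0},
    {"dx": 0, "dy": 0, "dz": 0, "rx": 0, "ry": 0, "rz": 0},
    {"dx": 0, "dy": 0, "dz": 0, "rx": 0, "ry": 0, "rz": 0},
    {"dx": 0, "dy": 0, "dz": 0, "rx": 0, "ry": 0, "rz": 0},
  ],
)

```text
t: 34.35
tcp_pos: [0.5681, 0.1011, 0.2691]
tool_rot: [1.0, -0.002, 0.0, -0.0]
force: [2.3, 0.2, 0.0]
finger_gap: 0.003
gripper_force: 1.0
```

Request:
move_arm(
  targets=[
    {"dx": -0.02, "dy": 0, "dz": 0, "rx": 0, "ry": 0, "rz": 0},
    {"dx": -0.01, "dy": 0, "dz": 0, "rx": 0, "ry": 0, "rz": 0},
    {"dx": -0.01, "dy": 0, "dz": 0, "rx": 0, "ry": 0, "rz": 0},
    {"dx": 0, "dy": 0, "dz": 0, "rx": 0, "ry": 0, "rz": 0},
    {"dx": 0, "dy": 0, "dz": 0, "rx": 0, "ry": 0, "rz": 0},
    {"dx": 0, "dy": 0, "dz": 0, "rx": 0, "ry": 0, "rz": 0},
    {"dx": 0, "dy": 0, "dz": 0, "rx": 0, "ry": 0, "rz": 0},
    {"dx": 0, "dy": 0, "dz": 0, "rx": 0, "ry": 0, "rz": 0},
    {"dx": 0, "dy": 0, "dz": 0, "rx": 0, "ry": 0, "rz": 0},
    {"dx": 0, "dy": 0, "dz": 0, "rx": 0, "ry": 0, "rz": 0},
  ],
)

```text
t: 35.6
tcp_pos: [0.5672, 0.1011, 0.2691]
tool_rot: [1.0, -0.002, 0.0, -0.0]
force: [3.2, 0.5, -0.5]
finger_gap: 0.001
gripper_force: 1.5
```

Request:
move_arm(
  targets=[
    {"dx": -0.02, "dy": 0, "dz": 0, "rx": 0, "ry": 0, "rz": 0},
    {"dx": -0.01, "dy": 0, "dz": 0, "rx": 0, "ry": 0, "rz": 0},
    {"dx": 0, "dy": 0, "dz": 0, "rx": 0, "ry": 0, "rz": 0},
    {"dx": 0, "dy": 0, "dz": 0, "rx": 0, "ry": 0, "rz": 0},
    {"dx": 0, "dy": 0, "dz": 0, "rx": 0, "ry": 0, "rz": 0},
    {"dx": 0, "dy": 0, "dz": 0, "rx": 0, "ry": 0, "rz": 0},
    {"dx": 0, "dy": 0, "dz": 0, "rx": 0, "ry": 0, "rz": 0},
    {"dx": 0, "dy": 0, "dz": 0, "rx": 0, "ry": 0, "rz": 0},
    {"dx": 0, "dy": 0, "dz": 0, "rx": 0, "ry": 0, "rz": 0},
    {"dx": 0, "dy": 0, "dz": 0, "rx": 0, "ry": 0, "rz": 0},
  ],
)

```text
t: 36.85
tcp_pos: [0.567, 0.101, 0.2692]
tool_rot: [1.0, -0.002, 0.001, -0.0]
force: [4.6, 1.0, -1.1]
finger_gap: 0.002
gripper_force: 2.5
```

Request:
move_arm(
  targets=[
    {"dx": -0.01, "dy": 0, "dz": 0, "rx": 0, "ry": 0, "rz": 0},
    {"dx": -0.01, "dy": 0, "dz": 0, "rx": 0, "ry": 0, "rz": 0},
    {"dx": -0.01, "dy": 0, "dz": 0, "rx": 0, "ry": 0, "rz": 0},
    {"dx": -0.01, "dy": 0, "dz": 0, "rx": 0, "ry": 0, "rz": 0},
    {"dx": 0, "dy": 0, "dz": 0, "rx": 0, "ry": 0, "rz": 0},
    {"dx": 0, "dy": 0, "dz": 0, "rx": 0, "ry": 0, "rz": 0},
    {"dx": 0, "dy": 0, "dz": 0, "rx": 0, "ry": 0, "rz": 0},
    {"dx": 0, "dy": 0, "dz": 0, "rx": 0, "ry": 0, "rz": 0},
    {"dx": 0, "dy": 0, "dz": 0, "rx": 0, "ry": 0, "rz": 0},
    {"dx": 0, "dy": 0, "dz": 0, "rx": 0, "ry": 0, "rz": 0},
  ],
)

```text
t: 38.1
tcp_pos: [0.5669, 0.101, 0.2693]
tool_rot: [1.0, -0.002, 0.002, -0.0]
force: [7.3, 0.6, -2.6]
finger_gap: 0.001
gripper_force: 3.3
```

Hard stop felt at the expected travel (7 N, no further motion). Back off and rise.

Request:
move_arm(
  targets=[
    {"dx": 0.3, "dy": 0, "dz": 0, "rx": 0, "ry": 0, "rz": 0},
    {"dx": 0.6, "dy": 0, "dz": 0, "rx": 0, "ry": 0, "rz": 0},
    {"dx": 0.6, "dy": 0, "dz": 0, "rx": 0, "ry": 0, "rz": 0},
    {"dx": 0, "dy": 0, "dz": 0.8, "rx": 0, "ry": 0, "rz": 0},
    {"dx": 0, "dy": 0, "dz": 1, "rx": 0, "ry": 0, "rz": 0},
    {"dx": 0, "dy": 0, "dz": 1, "rx": 0, "ry": 0, "rz": 0},
    {"dx": 0, "dy": 0, "dz": 1, "rx": 0, "ry": 0, "rz": 0},
    {"dx": -0.4, "dy": 0, "dz": 1, "rx": 0, "ry": 0, "rz": 0},
    {"dx": -0.4, "dy": 0, "dz": 0.6, "rx": 0, "ry": 0, "rz": 0},
    {"dx": -0.4, "dy": 0, "dz": 0, "rx": 0, "ry": 0, "rz": 0},
  ],
)

```text
t: 39.35
tcp_pos: [0.5727, 0.101, 0.4049]
tool_rot: [1.0, -0.002, 0.001, 0.0]
force: [-0.5, -0.1, 0.1]
finger_gap: 0.001
gripper_force: 0.0
```

```bash
python3 look.py 2
python3 - <<'E'
import sys;sys.path.insert(0,'.')
from h import *
m=cams.camera_model("wrist");W=cams.snapshot("wrist")[:,:,::-1]
u,v=px("wrist",[[.53,.1,.27]])[0].astype(int);v0=max(0,v-60);print(u,v)
cv2.imwrite("pics/w4.png",cv2.resize(W[v0:v0+110,u-60:u+90],None,fx=5.3,fy=5.3,interpolation=cv2.INTER_CUBIC))
print((px("wrist",[[.5727,.1008,.2845],[.551,.101,.2845],[.5112,.1023,.2605]])-[u-60,v0])*5.3)
E
```

```text
39.35 [0.57 0.1  0.4 ] [-0.55 -0.08  0.1 ]
score 0.987 down 8.88 px dx 0.75 notches 4.09 39.45
254 221
[[318.38199801 126.34765107]
 [317.65977894 244.6575442 ]
 [311.68155879 389.47262813]]
```

View pics/w4.png

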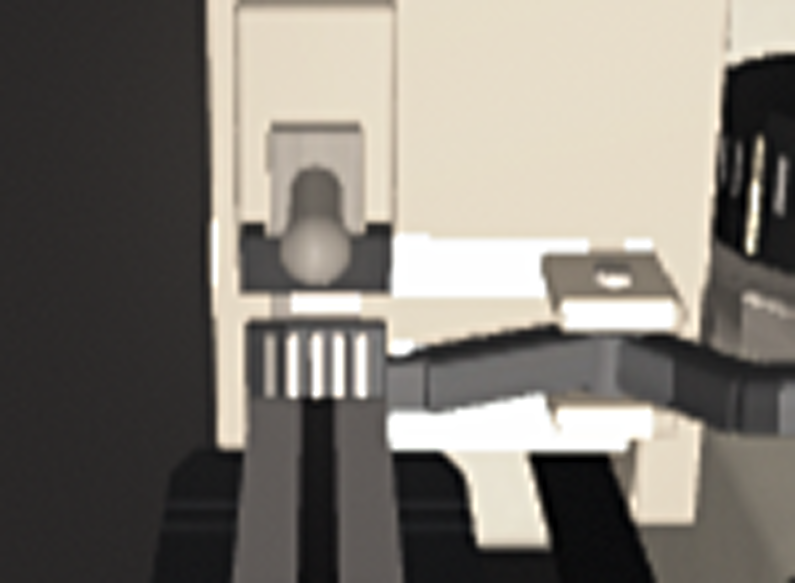

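The ball is at (316,250), within a pixel of the fully-in prediction (318,245). The tongue passes under the pad and the pad is level. Handing in.

```bash
python3 -c "
from station import order
print(order.sign_off())"
```

```text
the job is handed in; nothing more can be done
None
```

The job is handed in: the head sits 4 notches down, about 4 mm above the low sample by the given sizes, with the pawl home and the bolt pushed to its stop; every force reading stayed under 10 N, at about 39.5 s.

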